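# Stand the fallen parts bin back in its row

### The job

The orange parts bin has been knocked onto its side: push on its upper edge to tip it back upright on its base, then push it along the bench into the gap between the blue and the black bin until it stands squarely up against the aluminium rail. Only push it with the fingers, never lift or carry it, and leave the blue and black bins and everything else on the bench where they are.

Things in the scene. Friction and masses are not known exactly. Their poses are not given: they have to be found in the camera images.
- orange_bin: Fallen orange open bin, empty, 0.28-0.46 kg. Standing: 65 mm high, 115 deep, 110 wide; walls 4 mm, heavy 8 mm base, centre of mass about 20 mm above the underside. Lying on a side wall: 65 (x) x 110 (y) x 115 (z) mm. Origin: centre of its lying underside. Own axes then: z up, x from mouth (near the robot) to base (near the rail). Standing: own -x is up, own z points to the rail.
- heel (a point): Middle of the bottom edge about which the bin tips: at the start on the bench below the vertical base; once standing, the middle of the bottom edge nearest the robot. It stays on the bench throughout.
- toe (a point): Middle of the other bottom edge of the base, 115 mm from heel: at the start straight above heel; once standing, the middle of the bottom edge nearest the rail, which must come up against the rail.
- lip (a point): Middle of the mouth edge that is uppermost as the bin lies (115 mm above the bench, 65 mm from the base's underside). Pushed level here, along the bin's own +x, the bin tips about heel rather than slides; after about 20 degrees (45 mm of push) it passes its balance and falls onto its base by itself. The lip rises to 132 mm on the way.
- rail: Low aluminium stop rail fixed to the bench, 460 mm long, 20 mm thick, 30 mm high. Origin: middle of the foot of its long face towards the robot; own x points away from the robot, square to that face, y along the rail. The bin's place is at the middle of the rail, centred between blue and black bin.
- blue_bin: Same kind of bin in blue (65 high, 115 deep, 110 wide mm), full of steel parts, standing against the rail about 152 mm left or right of its middle. Origin: centre of its underside. The gap between blue and black bin is about 190 mm.
- black_bin: Same kind of bin in black, full of brass parts, standing against the rail on the other side of the gap. Origin: centre of its underside.
- grease_jar: White jar, 72 mm diameter, 75 mm high, a bystander. Origin: centre of its underside.
- oil_bottle: Red bottle with white cap, 52 mm diameter, 150 mm high, a bystander. Origin: centre of its underside.
- screwdriver: Screwdriver with green handle lying on the bench, a bystander. Own x runs from handle to tip.
- wrench: Steel wrench lying on the bench, a bystander. Own x runs along it.
- steel_bowl: Small steel bowl, 100 mm across, 35 mm high, a bystander. Origin: centre of its underside.
Things that resemble listed ones, but are neither listed nor needed, are in the scene too. Of the things that look like the orange_bin, take the one that is nearest to the robot's base at the start.

How it is judged:
By the outcome, as a careful person would: the job done as asked, in the order asked, and still so for the second after the job is handed in, with the robot touching nothing.
It also fails if it takes over 40 s, if anything falls off the work surface, if the arm or the gripper's body presses on something with over 40 N, if the wrist force passes 120 N, or if a joint passes its speed limit or range.

### The arm

A 6-joint arm with a two-finger parallel gripper is mounted at the origin on the work surface. World frame = base frame: x ahead of the robot, y to its left, z up, the work surface at z = 0. Lengths are in m, angles in degrees, forces in N, time in s.
With the tool pointing down it reaches from about 0.4 to 0.825 m from the base axis. Payload 7 kg.
Tool frame: the origin (TCP) lies between the finger pads; the fingertips stand 19 mm ahead of it and the grasp point (between the pads) is the TCP; z points along the fingers, y is the line along which they close (so a half turn about z gives the same grasp; the last joint's range is limited). The gripper opens to 88 mm and grips with 3 to 60 N. Pads are 19 mm wide; open, the fingers measure 130 mm over their backs; the gripper's body (78 mm by 193 mm) begins 47 mm behind the grasp point.
Start: joints at [92.252, 20.546, 0.682, 0, -70.136, -16.507], TCP at [0.166, 0.654, 0.246] pointing down, gripper open.
Joint ranges: [-176.03, 176.03], [-82.01, 121.73], [-58.28, 71.71], [-173.87, 95.51], [-174.79, -0.11], [-173.66, 173.66]. Speed limits (degrees/s): [136.94, 136.94, 172.46, 180, 180, 180].

### API

Orientations are given as [roll, pitch, yaw] about the fixed x, y, z axes, in that order (R = Rz(yaw) Ry(pitch) Rx(roll)).
In Python, from plant import r gives the robot as it stands. The module is installed in compiled form; this text tells all that it offers.
- The arm moves only by the shell command python3 -m pendant 'ROWS' [OPENING] [FORCE]. ROWS is JSON, a list of rows, each a list of 6 numbers: the shift along the tool's x, y, z in mm, then the turn, a rotation vector about the tool's x, y, z in rad. In form: [[tx, ty, tz, wx, wy, wz], ...]. A call has 1 to 20 rows; each row is the pose to reach, as a shift and turn from the pose commanded when the call began, along the tool's axes at that moment; what a row does not reach only later rows make up. A row lasts 1/8 s, in which the tool goes at most 62.5 mm and 10.7 degrees, less where a joint would pass 70% of its speed; a pose out of reach is approached as far as the arm can. A call with a gripper value outside its range is refused whole. OPENING is the finger opening in mm, from 0 to 87.6, set as the call begins (- or left out, the last holds). The fingers move at their own pace and stop on an object; FORCE is the grip in N (left out, the last holds). Time passes only in rows, so rows that repeat a pose let the fingers close. It gives the time, the measured TCP pose, the force, the opening and the grip force at its end, in the units of the state.
- r.get_state(): the state, without advancing time (a new reading comes with each control period).
- r.capture(name): name is "scene" or "side" or "wrist"; returns the picture (480x640x3 uint8, red, green, blue); there is no depth.
- r.camera_params(name): a dict with "mtx" (3x3 intrinsics, pixels), "rvec" (rotation vector, rad) and "tvec" (3), from world to camera coordinates, as OpenCV has them; the wrist camera has in their place "mount" (4x4, takes a point from camera to tool coordinates, whose origin is the TCP and whose axes are the flange's). Camera axes: x right, y down, z forward; pixel columns grow to the right and rows downward; lengths in m; the calibration is good to about 2 mm. A picture is of the moment at which its call begins: read the wrist's pose just before it. camera_params takes no time and is no camera call.
- r.close_job(): hands the job in; it is judged then, once.
The state is a dict: "time_s": time; "joints": joint angles; "qd": joint speeds; "joint_torque": joint torques, N m; "tcp_pos": TCP position; "eef_rot": TCP orientation; "contact_force": force on the tool from outside, world axes, zero at the start; "moment": the same for the moment, N m; "gripper_width": finger opening in m; "gripper_force": force on a finger pad.
Only numpy, scipy, OpenCV 4.12 (cv2) and the standard library are available. Lean on these libraries where they do the work, as an engineer would, in place of code of your own. Each camera call takes 0.05 s, during which the arm holds its last target. There are 200 camera calls.

## Working session

There is one attempt and no reset: what is moved stays moved. The work goes in short steps, Python scripts to look and compute and a shell command to move; the robot and the scene stay as the last step left them, time stands still between calls to the robot, and variables do not carry over. Pictures are saved under pics/ and viewed, at most 12 in all, crops included, and the job is handed in when it is done.

```bash
mkdir -p pics; python3 - <<'E'
from plant import r
import cv2
for n in ["scene","side"]:
    cv2.imwrite(f"pics/{n}0.png", r.capture(n)[:,:,::-1])
    print(n, r.camera_params(n))
print(r.camera_params("wrist")); s=r.get_state(); print(s)
E
```

```text
scene {'mtx': array([[467.35247153,   0.        , 316.23489143],
       [  0.        , 467.35247153, 235.48670616],
       [  0.        ,   0.        ,   1.        ]]), 'rvec': array([ 0.71668466,  2.7616387 , -0.86328828]), 'tvec': array([ 0.41822081, -0.13895296,  1.60975892])}
side {'mtx': array([[483.96791524,   0.        , 324.85366608],
       [  0.        , 483.96791524, 232.73601167],
       [  0.        ,   0.        ,   1.        ]]), 'rvec': array([ 2.36319904, -0.62855116,  0.2171596 ]), 'tvec': array([-0.42444671,  0.25774151,  1.22576153])}
{'mtx': array([[354.02664698,   0.        , 320.66180764],
       [  0.        , 354.02664698, 240.00750981],
       [  0.        ,   0.        ,   1.        ]]), 'mount': array([[-2.85501343e-04, -9.69340894e-01, -2.45719656e-01,
         6.63009013e-02],
       [ 9.99999274e-01,  1.08879960e-05, -1.20484995e-03,
        -1.33374415e-03],
       [ 1.17058572e-03, -2.45719822e-01,  9.69340187e-01,
        -1.39059986e-01],
       [ 0.00000000e+00,  0.00000000e+00,  0.00000000e+00,
         1.00000000e+00]])}
{'time_s': 0.1, 'joints': array([ 9.22521633e+01,  2.05871913e+01,  6.38536693e-01, -1.50643505e-02,
       -7.01355059e+01, -1.65061803e+01]), 'qd': array([-0.01250291, -0.21292144,  0.0448965 ,  0.08446492,  0.01721239,
       -0.01546481]), 'joint_torque': array([-7.21277502e-04, -5.84165990e+01,  2.93749666e+01,  7.01529086e+00,
        1.01808840e-02, -4.46981801e-05]), 'tcp_pos': array([0.16614622, 0.65381504, 0.24472264]), 'eef_rot': array([ 1.79915284e+02, -1.03348512e-02, -1.42591387e+01]), 'contact_force': array([0.37459812, 0.22203767, 0.14561255]), 'moment': array([0.03238976, 0.0157556 , 0.04885811]), 'gripper_force': 0.0, 'gripper_width': 0.08753612571779971}
```

View pics/scene0.png

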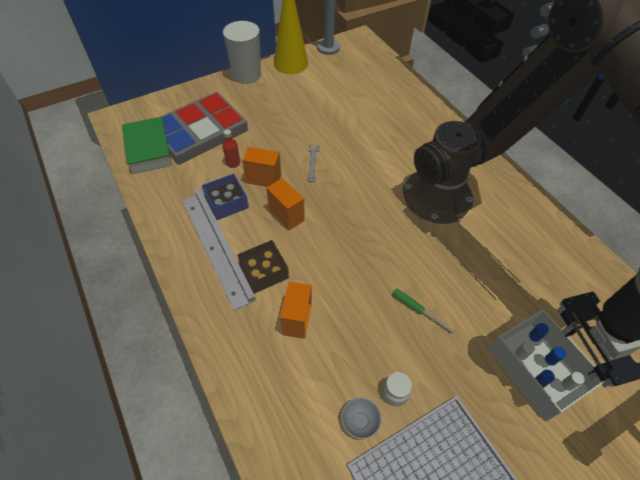

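View pics/side0.png

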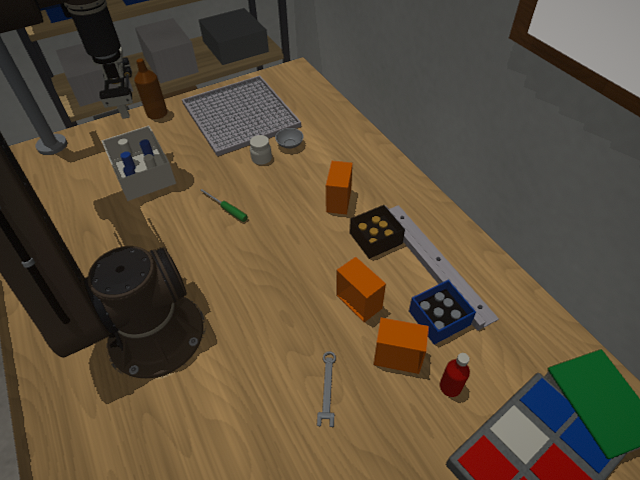

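The scene picture shows three orange bins lying on their sides, at scene pixels (262,167), (286,203) and (297,309). In the side picture they are at (402,345), (360,288) and (340,187). The rail runs from about (190,200) to (245,303). I'll crop in to get the corners.

```bash
cat > h.py <<'E'
import numpy as np, cv2
from plant import r
def ray(n,uv,z):
    p=r.camera_params(n); R,_=cv2.Rodrigues(p["rvec"]); c=-R.T@p["tvec"]
    out=[]
    for (u,v) in uv:
        d=R.T@np.linalg.inv(p["mtx"])@[u,v,1]; out.append(c+d*(z-c[2])/d[2])
    return np.array(out)
def proj(n,P):
    p=r.camera_params(n); return cv2.projectPoints(np.array(P,float).reshape(-1,1,3),p["rvec"],p["tvec"],p["mtx"],None)[0].reshape(-1,2)
E
python3 - <<'E'
from h import *
np.set_printoptions(precision=3,suppress=True)
print(ray("scene",[(262,153),(282,190),(299,290)],.115)); print(ray("side",[(402,325),(360,272),(340,170)],.115))
a=cv2.imread("pics/scene0.png")[140:320,175:325]; b=cv2.imread("pics/side0.png")[190:370,325:505]
a=cv2.resize(a,None,fx=2.6,fy=2.6*1.0,interpolation=cv2.INTER_CUBIC);b=cv2.resize(b,None,fx=2.2,fy=2.6,interpolation=cv2.INTER_CUBIC)
cv2.imwrite("pics/c1.png",np.hstack([a,b])); print(a.shape,b.shape)
E
```

```text
[[ 0.484 -0.364  0.115]
 [ 0.498 -0.188  0.115]
 [ 0.618  0.149  0.115]]
[[ 0.503 -0.334  0.115]
 [ 0.499 -0.16   0.115]
 [ 0.648  0.188  0.115]]
(468, 390, 3) (468, 396, 3)
```

View pics/c1.png

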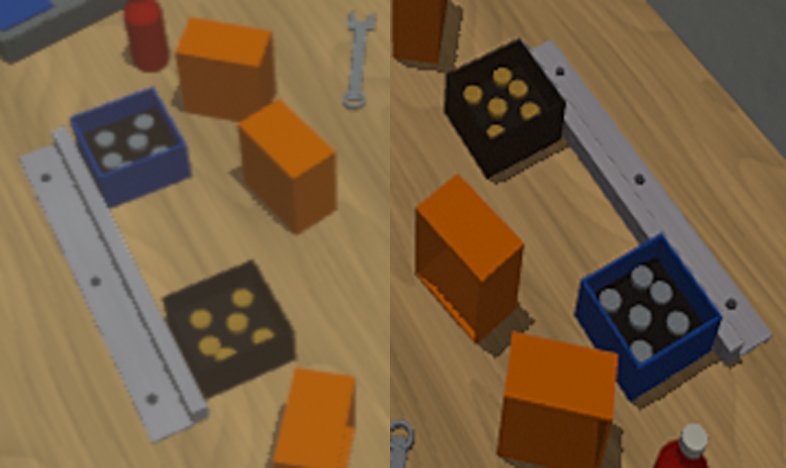

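The nearest orange bin is the middle one at scene (286,203), about 0.53 m from the base. The others are about 0.60 m and 0.65 m away. The crop confirms this choice: its mouth faces the robot and it lies in front of the gap. Next I'll fit poses to silhouettes.

```bash
cat > fit.py <<'E'
from h import *
from scipy.optimize import minimize
def masks(img,seed,f):
    hsv=cv2.cvtColor(img,cv2.COLOR_BGR2HSV); m=f(hsv).astype(np.uint8)
    m=cv2.morphologyEx(m,cv2.MORPH_CLOSE,np.ones((5,5),np.uint8))
    n,l=cv2.connectedComponents(m); u,v=seed; return (l==l[v,u]).astype(np.uint8)
def box(p,d):
    c,s=np.cos(p[2]),np.sin(p[2]); dx,dy,h=d
    return [[p[0]+c*a*dx/2-s*b*dy/2,p[1]+s*a*dx/2+c*b*dy/2,z] for a in(-1,1) for b in(-1,1) for z in(0,h)]
S=8
def cost(p,d,ms):
    t=0
    for n,m in ms.items():
        h=cv2.convexHull(np.round(proj(n,box(p,d))*256+0).astype(np.int32))
        # supersampled render x4 in ROI
        k=np.zeros((480*4,640*4),np.uint8); cv2.fillConvexPoly(k,((h/256+.5)*4*16).astype(np.int32),1,cv2.LINE_8,4)
        k=cv2.resize(k*255,(640,480),interpolation=cv2.INTER_AREA)/255.
        t+=np.abs(k-m).sum()/m.sum()
    return t
def fit(p0,d,ms):
    best=None
    for y in (p0[2],p0[2]+.2,p0[2]-.2):
        q=minimize(cost,[p0[0],p0[1],y],(d,ms),method="Nelder-Mead",options=dict(initial_simplex=[[p0[0],p0[1],y],[p0[0]+.01,p0[1],y],[p0[0],p0[1]+.01,y],[p0[0],p0[1],y+.1]],xatol=1e-4,fatol=1e-4,maxiter=90))
        if best is None or q.fun<best.fun: best=q
    return best.x,best.fun
orange=lambda h:(h[...,0]>4)&(h[...,0]<16)&(h[...,1]>190)
blue=lambda h:(h[...,0]>108)&(h[...,0]<130)&(h[...,1]>90)
E
cat > run1.py <<'E'
from fit import *
np.set_printoptions(precision=4,suppress=True)
im={n:cv2.imread(f"pics/{n}0.png") for n in("scene","side")}
def go(name,sd,f,p0,d):
    ms={n:masks(im[n],sd[n],f) for n in im}
    for n in ms: # fill holes
        c,_=cv2.findContours(ms[n],cv2.RETR_EXTERNAL,cv2.CHAIN_APPROX_NONE); cv2.drawContours(ms[n],c,-1,1,-1)
    x,e=fit(p0,d,ms); x2=[fit(x,d,{n:ms[n]}) for n in ms]
    print(name,[m.sum() for m in ms.values()],x,np.degrees(x[2]),e,x2)
go("orange",dict(scene=(288,205),side=(360,272)),orange,[.5,-.175,-.2],(.065,.11,.115))
go("blue",dict(scene=(222,208),side=(430,325)),blue,[.62,-.31,-.2],(.115,.11,.065))
p=r.camera_params("scene");R=cv2.Rodrigues(p["rvec"])[0];print(-R.T@p["tvec"])
# rail near top edge, scene crop coords
print(ray("scene",[(175+a/2.6,140+b/2.6) for a,b in((60,130),(205,410))],.03))
print("scene black rim",ray("scene",[(175+a/2.6,140+b/2.6) for a,b in((163,297),(252,263),(294,332),(196,370))],.065)) 
print("side black rim",ray("side",[(325+(a-390)/2.2,190+b/2.6) for a,b in((446,80),(522,42),(563,95),(486,145))],.065))
print("side rail",ray("side",[(325+(a-390)/2.2,190+b/2.6) for a,b in((535,47),(722,345))],.03))
E
python3 run1.py
```

```text
orange [np.uint64(1980), np.uint64(2108)] [ 0.4938 -0.1713  0.1301] 7.452974441197486 0.8427121044879722 [(array([ 0.4872, -0.1862, -0.0794]), np.float64(0.7345157456922162)), (array([ 0.494 , -0.1703,  0.1545]), np.float64(0.029009934144435763))]
blue [np.uint64(521), np.uint64(2535)] [ 0.6471 -0.3181 -0.0515] -2.948399322123757 1.8155385433408031 [(array([ 0.6515, -0.3302, -0.1664]), np.float64(1.6713334086033647)), (array([ 0.6475, -0.3158, -0.0124]), np.float64(0.051523378582202115))]
[0.8813 0.6917 1.2371]
[[ 0.7166 -0.3911  0.03  ]
 [ 0.7234  0.0674  0.03  ]]
scene black rim [[ 0.7091 -0.0685  0.065 ]
 [ 0.5995 -0.0616  0.065 ]
 [ 0.5996  0.0451  0.065 ]
 [ 0.7159  0.0362  0.065 ]]
side black rim [[ 0.5933  0.036   0.065 ]
 [ 0.7109  0.0343  0.065 ]
 [ 0.7116 -0.058   0.065 ]
 [ 0.5882 -0.0673  0.065 ]]
side rail [[ 0.7431  0.045   0.03  ]
 [ 0.702  -0.3849  0.03  ]]
```

```bash
R1='[411,261,-55,0,0,-0.2]'; python3 -m pendant '[[411,261,-55,0,0,-0.2],[411,261,-55,0,0,-0.2],[411,261,-55,0,0,-0.2],[411,261,-55,0,0,-0.2],[411,261,-55,0,0,-0.2],[411,261,-55,0,0,-0.2],[411,261,-55,0,0,-0.2],[478,729,-85,0,0,-0.4],[478,729,-85,0,0,-0.4],[478,729,-85,0,0,-0.4],[478,729,-85,0,0,-0.4],[478,729,-85,0,0,-0.4],[478,729,-85,0,0,-0.4],[478,729,-85,0,0,-0.4],[478,729,-85,0,0,-0.4],[478,729,-85,0,0,-0.4],[478,729,-85,0,0,-0.4]]' 45
python3 - <<'E'
from h import *
s=r.get_state(); im=r.capture("wrist"); cv2.imwrite("pics/w1.png",im[:,:,::-1])
print(s["tcp_pos"],s["eef_rot"],s["joints"],s["contact_force"]); np.savez("w1.npz",p=s["tcp_pos"],e=s["eef_rot"])
E
```

```text
time_s: 2.22
tcp_pos: [0.4497, -0.1705, 0.3301]
eef_rot: [-180.0, 0.0, 8.5]
contact_force: [-0.7, -0.1, 0.3]
gripper_width: 0.0451
gripper_force: 0.0
[ 0.44967408 -0.17049375  0.33014244] [-1.79977905e+02  4.06034504e-02  8.54173143e+00] [ 2.72610744e+00 -8.33785896e-01 -1.46985798e+01 -1.84002841e-02
 -7.61778401e+01  9.58200188e+01] [-0.68071971 -0.08575782  0.2596026 ]
```

View pics/w1.png

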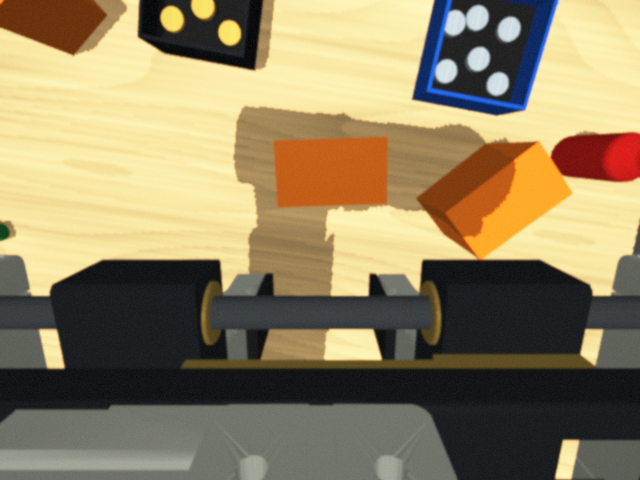

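The wrist picture shows the target's top face, with corners near (275,142), (386,137), (387,205) and (279,207). The second orange bin is close by on the right, nearest at (418,195) and (480,258). The rail is out of view. Next I'll measure both bins and look further ahead later.

```bash
cat >> h.py <<'E'
from scipy.spatial.transform import Rotation as Ro
def wray(p,e,uv,z):
    c=r.camera_params("wrist"); T=np.eye(4); T[:3,:3]=Ro.from_euler("xyz",e,degrees=True).as_matrix(); T[:3,3]=p; T=T@c["mount"]
    o=[]
    for u,v in uv:
        d=T[:3,:3]@np.linalg.inv(c["mtx"])@[u,v,1]; o.append(T[:3,3]+d*(z-T[2,3])/d[2])
    return np.array(o)
E
python3 - <<'E'
from fit import *
np.set_printoptions(precision=4,suppress=True)
w=np.load("w1.npz");p,e=w["p"],w["e"]
a=wray(p,e,[(275,142),(386,137),(387,205),(279,207)],.115); print(a,a.mean(0))
rr=cv2.minAreaRect((a[:,:2]*1e4).astype(np.float32)); print(rr)
print("other",wray(p,e,[(418,196),(480,142),(539,142),(571,190),(480,258)],.115)[:, :2])
print("bl/blk near corners z065",wray(p,e,[(414,98),(525,113),(139,37),(254,69)],.065)[:, :2])
im={n:cv2.imread(f"pics/{n}0.png") for n in("scene","side")}
ms={n:masks(im[n],q,orange) for n,q in dict(scene=(288,205),side=(360,272)).items()}
# cut neighbour off in the scene mask along our upper-left top edge
A=np.array([175+238/2.6,140+122/2.6]);B=np.array([175+281/2.6,140+102/2.6]);v,u=np.mgrid[:480,:640];t=B-A
ms["scene"][(t[0]*(v-A[1])-t[1]*(u-A[0])<-.5)]=0; ms["scene"][:,:265]=0
for k in [ms]+[{n:ms[n]} for n in ms]: print(fit([.494,-.171,.15],(.065,.11,.115),k))
side_oth={"side":masks(im["side"],(402,330),orange)}
print("other",fit([.5,-.33,-.5],(.065,.11,.115),side_oth),fit([.5,-.33,.5],(.065,.11,.115),side_oth))
E
```

```text
[[ 0.5166 -0.1144  0.115 ]
 [ 0.537  -0.2194  0.115 ]
 [ 0.4726 -0.2331  0.115 ]
 [ 0.4544 -0.1258  0.115 ]] [ 0.4952 -0.1732  0.115 ]
((4951.8564453125, -1736.3763427734375), (658.5302734375, 1087.92822265625), 10.364998817443848)
other [[ 0.4861 -0.262 ]
 [ 0.5459 -0.3098]
 [ 0.5543 -0.366 ]
 [ 0.5145 -0.4112]
 [ 0.4323 -0.3399]]
bl/blk near corners z065 [[ 0.5838 -0.2497]
 [ 0.5867 -0.3713]
 [ 0.5995  0.0425]
 [ 0.5869 -0.0776]]
(array([ 0.4933, -0.1717,  0.107 ]), np.float64(0.6034467277976054))
(array([ 0.487 , -0.1792, -0.1548]), np.float64(0.48683863336517896))
(array([ 0.494 , -0.1702,  0.1745]), np.float64(0.028937381404174574))
other (array([ 0.491 , -0.3517,  0.8445]), np.float64(0.02868010397721138)) (array([ 0.4909, -0.3515,  0.8451]), np.float64(0.028897692071322385))
```

```bash
python3 -m pendant '[[-28,10,0,0,0,-0.026],[-28,10,60,0,0,-0.026],[-28,10,120,0,0,-0.026],[-28,10,180,0,0,-0.026],[-28,10,226,0,0,-0.026],[-28,10,226,0,0,-0.026],[-28,10,226,0,0,-0.026]]' 30
python3 - <<'E'
from h import *
cv2.imwrite("pics/s1.png",cv2.resize(r.capture("side")[200:380,300:520,::-1],None,fx=3,fy=3,interpolation=cv2.INTER_CUBIC)); print(r.get_state()["tcp_pos"],r.get_state()["eef_rot"])
E
```

```text
time_s: 3.15
tcp_pos: [0.4253, -0.1835, 0.1062]
eef_rot: [180.0, -0.1, 10.3]
contact_force: [-0.1, -0.1, 1.5]
gripper_width: 0.0298
gripper_force: 0.0
[ 0.42564401 -0.18362553  0.10662014] [ 1.79944886e+02 -1.78714504e-01  1.02540617e+01]
```

View pics/s1.png

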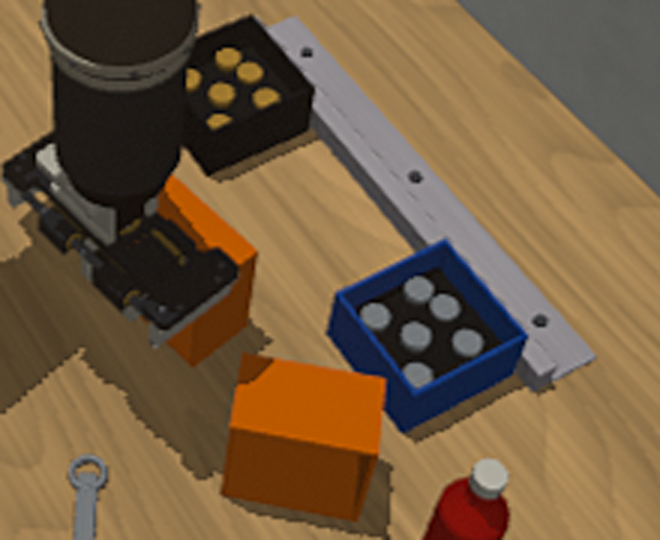

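The picture shows the fingers in front of the target's mouth, clear of the other bin. Next I'll push level at the lip.

```bash
python3 -m pendant '[[12,0,0,0,0,0],[22,0,0,0,0,0],[27,0,0,0,0,0],[32,0,0,0,0,0],[37,0,0,0,0,0],[42,0,0,0,0,0],[47,0,0,0,0,0],[52,0,0,0,0,0],[57,0,0,0,0,0],[62,0,0,0,0,0]]'
python3 -m pendant '[[4,0,0,0,0,0],[8,0,0,0,0,0],[11,0,0,0,0,0],[14,0,0,0,0,0],[14,0,0,0,0,0],[14,0,0,0,0,0],[14,0,0,0,0,0]]'
python3 - <<'E'
from h import *
cv2.imwrite("pics/s2.png",cv2.resize(r.capture("side")[200:380,300:520,::-1],None,fx=3,fy=3,interpolation=cv2.INTER_CUBIC))
E
```

```text
time_s: 4.45
tcp_pos: [0.4852, -0.1732, 0.1045]
eef_rot: [-180.0, 0.0, 10.1]
contact_force: [-0.8, -0.3, 0.2]
gripper_width: 0.0294
gripper_force: 0.0
time_s: 5.32
tcp_pos: [0.4985, -0.1708, 0.1046]
eef_rot: [180.0, 0.0, 10.2]
contact_force: [0.1, -0.3, 0.7]
gripper_width: 0.0298
gripper_force: 0.0
```

View pics/s2.png

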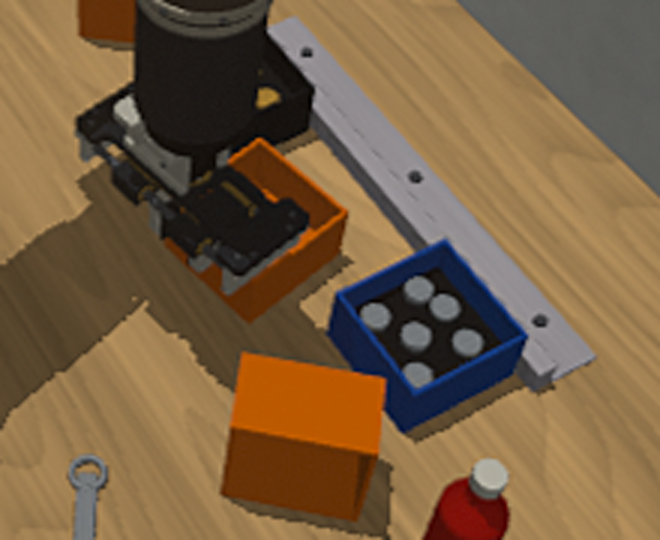

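The bin now stands upright. Next I'll go up for a view of it with the gap and the rail.

```bash
python3 -m pendant '[[0,0,-60,0,0,0.09],[0,0,-120,0,0,0.175],[0,0,-180,0,0,0.175],[0,0,-240,0,0,0.175],[15,0,-300,0,0,0.175],[15,0,-300,0,0,0.175],[15,0,-300,0,0,0.175]]' 60
python3 - <<'E'
from h import *
s=r.get_state(); im=r.capture("wrist"); cv2.imwrite("pics/w2.png",im[:,:,::-1]); cv2.imwrite("pics/side2.png",r.capture("side")[:,:,::-1]);cv2.imwrite("pics/scene2.png",r.capture("scene")[:,:,::-1])
cv2.imwrite("pics/w2c.png",cv2.resize(im[:260,120:520,::-1],None,fx=2,fy=2,interpolation=cv2.INTER_CUBIC))
print(s["tcp_pos"],s["eef_rot"]); np.savez("w2.npz",p=s["tcp_pos"],e=s["eef_rot"])
E
```

```text
time_s: 6.25
tcp_pos: [0.5131, -0.1679, 0.4041]
eef_rot: [-180.0, 0.0, 0.1]
contact_force: [-1.4, -0.4, -0.4]
gripper_width: 0.0599
gripper_force: 0.0
[ 0.51307022 -0.16790755  0.40410705] [-1.79965377e+02  2.03016725e-02  1.25580560e-01]
```

View pics/w2c.png

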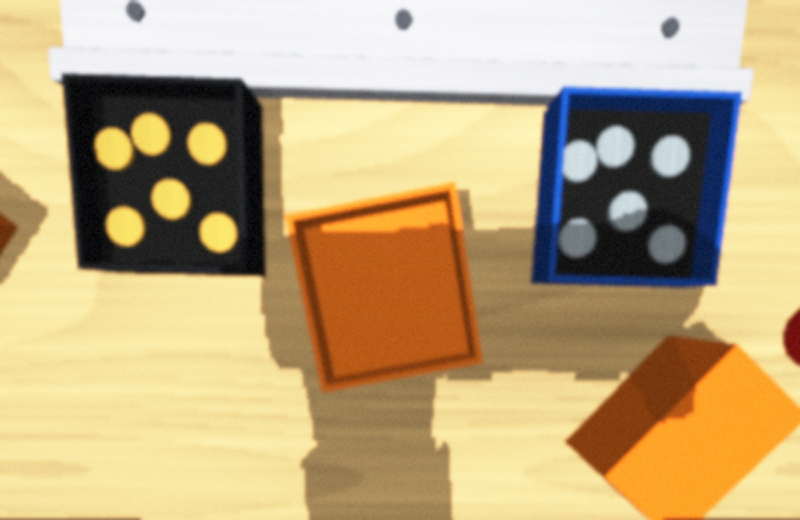

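The crop shows the orange rim corners at crop (288,217), (455,184), (481,360) and (322,390). The foot of the rail runs from (262,95) to (552,104). Black's inner foot is at (264,275) and blue's at (533,282).

```bash
python3 - <<'E'
from h import *
np.set_printoptions(precision=4,suppress=True)
w=np.load("w2.npz");p,e=w["p"],w["e"]
W=lambda L,z:wray(p,e,[(120+u/2,v/2) for u,v in L],z)[:, :2]
a=W([(288,217),(455,184),(481,360),(322,390)],.065);print(a,a.mean(0),cv2.minAreaRect((a*1e4).astype(np.float32)))
print("rail foot",W([(262,97),(552,104)],0),"top",W([(262,90),(556,98),(50,78),(748,100)],.03))
print("inner foot",W([(264,275),(533,282)],0))
print("black rim",W([(63,74),(241,80),(246,275),(80,267)],.065),"blue rim",W([(565,88),(740,94),(716,285),(553,282)],.065))
E
```

```text
[[ 0.6311 -0.0936]
 [ 0.6509 -0.1995]
 [ 0.5413 -0.2192]
 [ 0.5211 -0.1124]] [ 0.5861 -0.1562] ((5859.79052734375, -1559.864013671875), (1124.7886962890625, 1086.16748046875), 10.145600318908691)
rail foot [[ 0.7168 -0.0685]
 [ 0.7127 -0.2706]] top [[ 0.7134 -0.0741]
 [ 0.709  -0.2673]
 [ 0.7203  0.0642]
 [ 0.708  -0.3935]]
inner foot [[ 0.5978 -0.0644]
 [ 0.5931 -0.263 ]]
black rim [[ 0.713   0.0403]
 [ 0.7098 -0.0679]
 [ 0.5956 -0.065 ]
 [ 0.6004  0.0423]] blue rim [[ 0.7057 -0.2656]
 [ 0.7025 -0.3728]
 [ 0.5899 -0.3706]
 [ 0.5916 -0.2645]]
```

```bash
python3 -m pendant '[[-26,-4,40,0,0,0.026],[-26,-4,100,0,0,0.026],[-26,-4,160,0,0,0.026],[-26,-4,220,0,0,0.026],[-26,-4,275,0,0,0.026],[-26,-4,325,0,0,0.026],[-26,-4,355,0,0,0.026],[-26,-4,363,0,0,0.026],[-26,-4,363,0,0,0.026]]' 60
python3 -m pendant '[[10,0,0,0,0,0],[18,0,0,0,0,0],[23,0,0,0,0,0],[28,0.5,0,0,0,0],[33,1,0,0,0,0],[38,1.5,0,0,0,0],[43,2,0,0,0,0],[48,2.5,0,0,0,0],[53,3,0,0,0,0],[58,3.5,0,0,0,0],[63,4,0,0,0,0],[68,4.5,0,0,0,0],[68,4.5,0,0,0,0]]'
python3 - <<'E'
from h import *
cv2.imwrite("pics/side3.png",r.capture("side")[:,:,::-1])
s=r.get_state(); im=r.capture("wrist"); cv2.imwrite("pics/w3.png",cv2.resize(im[:,100:540,::-1],None,fx=1.2,fy=1.2,interpolation=cv2.INTER_CUBIC)); np.savez("w3.npz",p=s["tcp_pos"],e=s["eef_rot"])
E
```

```text
time_s: 7.52
tcp_pos: [0.4872, -0.1643, 0.0415]
eef_rot: [180.0, 0.1, -1.4]
contact_force: [0.5, 1.2, 0.2]
gripper_width: 0.0602
gripper_force: 0.0
time_s: 9.15
tcp_pos: [0.556, -0.1704, 0.0416]
eef_rot: [180.0, -0.1, -1.4]
contact_force: [-0.3, 0.1, -0.0]
gripper_width: 0.06
gripper_force: 0.0
```

View pics/w3.png

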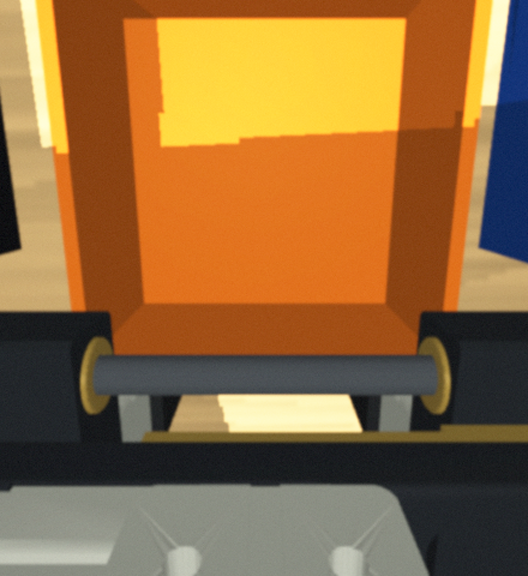

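The picture shows the bin nearly square to the fingers. Its inner floor corners are at crop (124,18), (406,18), (388,303) and (144,303), with a similar gap on each side.

```bash
python3 - <<'E'
from h import *
np.set_printoptions(precision=4,suppress=True)
w=np.load("w3.npz");p,e=w["p"],w["e"];print(p,e)
W=lambda L,z:wray(p,e,[(100+u/1.2,v/1.2) for u,v in L],z)[:, :2]
a=W([(124,18),(406,18),(388,303),(144,303)],.008);print(a,a.mean(0),cv2.minAreaRect((a*1e4).astype(np.float32)))
print(W([(20,248),(480,248)],0))
E
```

```text
[ 0.5558 -0.1703  0.0416] [179.9978  -0.0469  -1.3624]
[[ 0.6806 -0.121 ]
 [ 0.6781 -0.2229]
 [ 0.571  -0.2214]
 [ 0.5734 -0.1182]] [ 0.6258 -0.1709] ((6257.77734375, -1711.0570068359375), (1032.444580078125, 1072.1741943359375), 88.63907623291016)
[[ 0.5969 -0.0649]
 [ 0.5922 -0.262 ]]
```

```bash
python3 -m pendant '[[4,-1,0,0,0,0],[8,-2.5,0,0,0,0],[11,-3.5,0,0,0,0],[14,-4.5,0,0,0,0],[17,-6,0,0,0,0],[20,-7,0,0,0,0],[23,-8,0,0,0,0],[23,-8,0,0,0,0]]'
python3 - <<'E'
from h import *
s=r.get_state(); im=r.capture("wrist"); cv2.imwrite("pics/w4.png",cv2.resize(im[:,100:540,::-1],None,fx=1.2,fy=1.2,interpolation=cv2.INTER_CUBIC)); np.savez("w4.npz",p=s["tcp_pos"],e=s["eef_rot"])
E
```

```text
time_s: 10.25
tcp_pos: [0.5791, -0.1627, 0.0416]
eef_rot: [-180.0, -0.0, -1.3]
contact_force: [-0.7, 0.1, -0.3]
gripper_width: 0.0602
gripper_force: 0.0
```

View pics/w4.png

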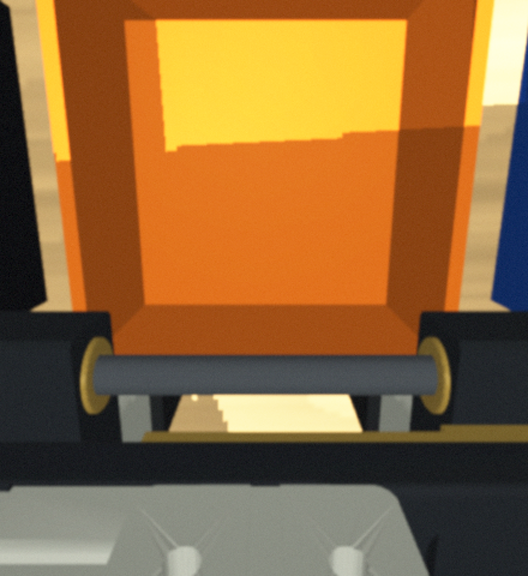

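The bin stuck to the fingers: its floor corners are unchanged in the picture, and it is now centred in the gap. Next I'll push gently until the rail stops it.

```bash
python3 -m pendant '[[1.5,0,0,0,0,0],[3,0,0,0,0,0],[4,0,0,0,0,0],[5,0,0,0,0,0],[5,0,0,0,0,0]]'; python3 -m pendant '[[1,0,0,0,0,0],[2,0,0,0,0,0],[2,0,0,0,0,0]]'
```

```text
time_s: 10.92
tcp_pos: [0.5836, -0.163, 0.0416]
eef_rot: [180.0, -0.0, -1.4]
contact_force: [-0.9, 0.3, 0.3]
gripper_width: 0.0597
gripper_force: 0.6
time_s: 11.3
tcp_pos: [0.5857, -0.163, 0.0415]
eef_rot: [180.0, -0.0, -1.4]
contact_force: [-0.3, 0.5, -0.4]
gripper_width: 0.0601
gripper_force: 0.5
```

```bash
python3 -m pendant '[[1,0,0,0,0,0],[2,0,0,0,0,0],[2,0,0,0,0,0]]'; python3 -m pendant '[[1,0,0,0,0,0],[2,0,0,0,0,0],[2,0,0,0,0,0]]'
```

```text
time_s: 11.68
tcp_pos: [0.5865, -0.1631, 0.0414]
eef_rot: [-180.0, 0.1, -1.4]
contact_force: [-4.8, 0.9, 2.3]
gripper_width: 0.06
gripper_force: 2.4
time_s: 12.05
tcp_pos: [0.5865, -0.1631, 0.0411]
eef_rot: [-180.0, 0.3, -1.4]
contact_force: [-10.6, 1.9, 6.5]
gripper_width: 0.0599
gripper_force: 5.3
```

The rail stopped the bin at about 10 N. I'll back off and check.

```bash
python3 -m pendant '[[-4,0,0,0,0,0],[-10,0,0,0,0,0],[-30,0,0,0,0,0],[-60,0,0,0,0,0],[-85,0,-50,0,0,0],[-85,0,-110,0,0,0],[-85,0,-170,0,0,0],[-85,0,-230,0,0,0],[-85,0,-290,0,0,0],[-85,0,-350,0,0,0],[-75,0,-360,0,0,0],[-75,0,-360,0,0,0],[-75,0,-360,0,0,0]]'
python3 - <<'E'
from h import *
s=r.get_state(); im=r.capture("wrist"); cv2.imwrite("pics/w5c.png",cv2.resize(im[:260,120:520,::-1],None,fx=2,fy=2,interpolation=cv2.INTER_CUBIC))
np.savez("w5.npz",p=s["tcp_pos"],e=s["eef_rot"])
E
```

```text
time_s: 13.68
tcp_pos: [0.5139, -0.1612, 0.4002]
eef_rot: [-180.0, 0.1, -1.4]
contact_force: [-0.3, 0.7, -0.3]
gripper_width: 0.06
gripper_force: 0.0
```

View pics/w5c.png

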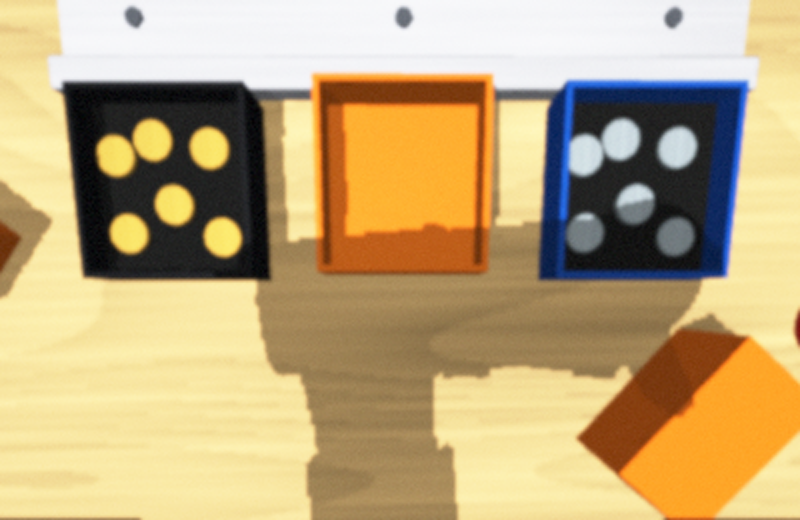

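The crop shows the orange bin upright, centred and square against the rail, with its far rim at rows 74 to 75. Black and blue look undisturbed. I'll do a numeric check with the side camera.

```bash
python3 - <<'E'
from fit import *
np.set_printoptions(precision=4,suppress=True)
w=np.load("w5.npz");p,e=w["p"],w["e"]
W=lambda L,z:wray(p,e,[(120+u/2,v/2) for u,v in L],z)[:, :2]
a=W([(313,75),(493,75),(489,272),(318,272)],.065);print(a,a.mean(0),cv2.minAreaRect((a*1e4).astype(np.float32)))
print("rail top",W([(50,88),(755,88)],.03)); print("black rim",W([(65,83),(242,83)],.065),"blue",W([(570,82),(746,82)],.065))
im=r.capture("side")[:,:,::-1]; cv2.imwrite("pics/side5.png",im)
im=np.ascontiguousarray(im); u,v=proj("side",[[.595,-.163,.03]])[0].astype(int)
m=masks(im,(u,v),orange); c,_=cv2.findContours(m,cv2.RETR_EXTERNAL,cv2.CHAIN_APPROX_NONE); cv2.drawContours(m,c,-1,1,-1)
print(m.sum(),fit([.655,-.163,0.],(.115,.11,.065),{"side":m}))
im0=cv2.imread("pics/side0.png"); 
for n,f,P in(("blue",blue,[.59,-.317,.03]),): 
    for I in(im0,im):
        s=proj("side",[P])[0].astype(int); m=masks(I,s,f); c,_=cv2.findContours(m,cv2.RETR_EXTERNAL,cv2.CHAIN_APPROX_NONE); cv2.drawContours(m,c,-1,1,-1); print(n,m.sum(),fit([.647,-.316,0],(.115,.11,.065),{"side":m}))
cv2.imwrite("pics/s5c.png",cv2.resize(im[180:360,320:520],None,fx=3,fy=3,interpolation=cv2.INTER_CUBIC))
E
```

```text
[[ 0.7132 -0.1109]
 [ 0.7105 -0.2194]
 [ 0.5965 -0.2177]
 [ 0.5991 -0.1078]] [ 0.6548 -0.164 ] ((6548.15966796875, -1641.47314453125), (1099.4517822265625, 1140.919677734375), 88.61297607421875)
rail top [[ 0.7195  0.0644]
 [ 0.7083 -0.3939]]
black rim [[ 0.7125  0.0394]
 [ 0.7099 -0.0677]] blue [[ 0.7056 -0.2659]
 [ 0.7029 -0.3722]]
2223 (array([ 0.6538, -0.1608, -0.0197]), np.float64(0.031287872773940885))
blue 2535 (array([ 0.6475, -0.3158, -0.0144]), np.float64(0.05156978767838496))
blue 2547 (array([ 0.6473, -0.3154, -0.0168]), np.float64(0.04827517186694073))
```

View pics/s5c.png

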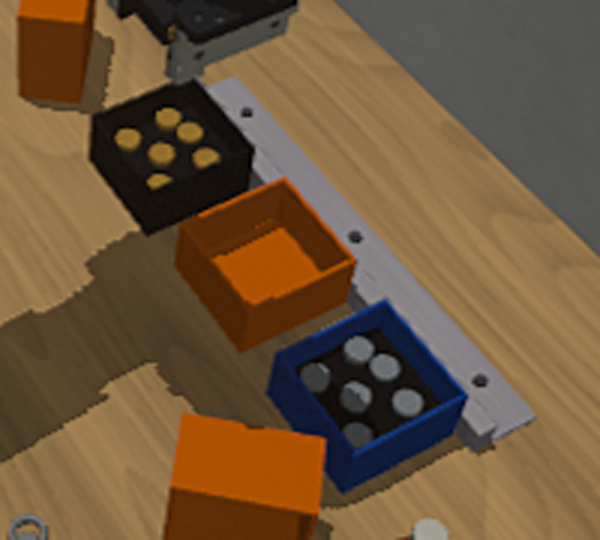

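The side view agrees. The bin stands flat against the rail, centred to within about 2 mm and with its yaw within about 0.3° of the rail's. The blue bin has not moved and the arm is clear.

```bash
python3 -c "
from plant import r
print(r.close_job())"
```

```text
the job is handed in; nothing more can be done
None
```

The orange bin was tipped upright and pushed into the gap, where it stands square against the rail, centred to about 2 mm; the blue bin measured unmoved, the black bin and other bin in view look undisturbed, and the job was handed in at about 14 s.

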